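# Rock the walnut diverter over and release the next batch

## Task

The walnut feeder's seesaw trough is tipped towards one tray; that tray has had its share. Push down the raised end of the seesaw so that it rocks over its pivot to the other side, then push the gate's red paddle sideways to open the gate, so that all three walnuts roll down the other chute and come to rest in the other tray. Only push and press: do not touch the walnuts, pick nothing up, and leave the trays and everything else on the counter where they are.

Things in the scene. Friction and masses are not known exactly. Their poses are not given: they have to be found in the camera images.
- feeder: Plywood walnut feeder, fixed. Origin on the counter below the seesaw's pivot; x axis away from the robot (up the feed track), y to its left, z up; yaw up to 0.25 rad either way. Baseboard 15 mm thick, within x -60..230, y -180..180 mm. Two posts 265 mm high at x 66 mm, y 42 and -100 mm carry the gate's rod. A stop board 75 mm wide, up to 240 mm high, at x -25 mm.
- lip (a point): Middle of the lower end of the feed track's floor, 22 mm beyond the pivot, 195 mm high. The track (48 mm wide, walls 24 mm) slopes up from here at 10 degrees, away from the robot, for 190 mm. Walnuts drop off the lip into the middle of the seesaw, roll down its low arm, then down the outlet chute on that side into the tray there.
- chute_left (a point): Outer end of the floor of the left outlet chute, a fixed plywood trough 72 mm wide from 133 to 219 mm left of the pivot, at most 125 mm high; it ends 78 mm above the counter, over the left tray.
- chute_right (a point): The same on the right side, over the right tray.
- rocker (a joint): Seesaw: aluminium trough 280 mm long (along feeder y), 54 wide, pivot pin 100 mm above the counter. Top-heavy (brass weights): past level it falls over and stays. In rad, end stops -0.30 and 0.30: at +0.30 the left (+y) end is up and walnuts go right; at -0.30 the right end is up, they go left. It settles at one of these in the first 0.5 s. About 1 N on the raised pad moves it.
- pad_left (a point): Middle of the top face of the red push pad on the seesaw's left arm, 46 mm (x) by 44 mm (y) by 6 mm thick, sticking out of the trough's side towards the robot; 50 mm on the robot's side of the pivot and 115 mm to the left. About 205 mm above the counter when raised, 137 mm when down.
- pad_right (a point): The same on the right arm (115 mm to the right).
- trough_mid (a point): Middle of the seesaw trough's floor.
- gate (a joint): The sliding gate: an aluminium board, 37 mm wide, hanging across the feed track from a rod along feeder y. In m: 0 to 0.008 (closed) at the start, grows as it is pushed to the feeder's right (-y), end stop at 0.055 = fully open. From about 0.042 the walnuts roll. About 1.5 N of friction; stays where it is left.
- paddle (a point): Middle of the top edge of the outer (left, +y) face of the gate's red paddle, an upright plate 30 mm (x), 6 mm thick (y), 50 mm high; about 290 mm above the counter, when closed 118 mm left of the track's middle line and 66 mm beyond the pivot. Push this face towards the feeder's right (-y).
- tray_left: Blue open tray, 150 x 150 x 60 mm high, walls 5 mm, loose on the counter under the left outlet chute; origin at the centre of its underside.
- tray_right: White open tray of the same size under the right outlet chute; origin at the centre of its underside.
- walnut1: Walnut in its shell, a ball 32 mm across, origin at its centre; at the start number 1 in the queue above the gate in the feed track. Not to be touched.
- walnut2: Walnut in its shell, a ball 32 mm across, origin at its centre; at the start number 2 in the queue above the gate in the feed track. Not to be touched.
- walnut3: Walnut in its shell, a ball 32 mm across, origin at its centre; at the start number 3 in the queue above the gate in the feed track. Not to be touched.
- pasta_jar: Bystander: pasta jar with brass lid, 86 mm across, 150 mm high, origin at the centre of its underside.
- oats_jar: Bystander: oats jar with glass lid, 86 mm across, about 150 mm high, origin at the centre of its underside.
- spice_jar: Bystander: small spice jar, 44 mm across, 75 mm high, on the robot's side of the feeder; origin at the centre of its underside.
- mug: Bystander: blue mug, 74 mm across, 80 mm high, on the robot's side of the feeder; origin at the centre of its underside.
- spoon: Bystander: wooden spoon lying on the counter on the robot's side of the feeder.
- bean_tin: Bystander: tin, 66 mm across, 100 mm high, origin at the centre of its underside.
Things that resemble listed ones, but are neither listed nor needed, are in the scene too. Several things have the shape of the tray_left; the one meant has the colours described above.

How it is judged:
By the outcome, as a careful person would: the job done as asked, in the order asked, and still so for the second after the job is handed in, with the robot touching nothing.
It also fails if it takes over 48 s, if anything falls off the work surface, if the arm or the gripper's body presses on something with over 40 N, if the wrist force passes 120 N, or if a joint passes its speed limit or range.

## Robot

A 7-joint arm with a two-finger parallel gripper is mounted at the origin on the work surface. World frame = base frame: x ahead of the robot, y to its left, z up, the work surface at z = 0. Lengths are in m, angles in rad, forces in N, time in s.
With the tool pointing down it reaches from about 0.425 to 0.95 m from the base axis. Payload 4.7 kg.
Tool frame: the origin (TCP) lies between the finger pads; the fingertips stand 11 mm ahead of it and the grasp point (between the pads) lies 8 mm behind it (env.tcp_to_tips is the distance from the TCP to the fingertips, in m); z points along the fingers, y is the line along which they close (so a half turn about z gives the same grasp; the last joint's range is limited). The gripper opens to 87 mm and grips with 3 to 60 N. Pads are 19 mm wide; open, the fingers measure 117 mm over their backs; the gripper's body (75 mm by 190 mm) begins 51 mm behind the grasp point.
Start: joints at [-0.029, 0.469, -0.049, 1.532, 0.024, 1.141, -0.082], TCP at [0.675, 0, 0.234] pointing down, gripper open.
Joint ranges: [-2.59, 2.59], [-0.33, 1.99], [-1.39, 1.29], [0.1, 2.45], [-1.04, 4.18], [0.21, 1.99], [-2.66, 2.66]. Speed limits (rad/s): [2.57, 2.57, 3.14, 3.14, 3.14, 3.14, 3.14].

## Interface

Orientations are given as a unit quaternion [x, y, z, w].
In Python, from workcell import env gives the robot as it stands. The module is installed in compiled form; this text tells all that it offers.
- The arm moves only by the tool play_rows, never from a script. Its argument "increments" is a list of rows, each an object of numbers: "tx", "ty", "tz": the shift along the tool's x, y, z scaled (see below); "twist": the turn about the tool's z scaled (see below). A call has exactly 10 rows; each row is the pose to reach, as a shift and turn from the pose commanded when the call began, along the tool's axes at that moment; what a row does not reach only later rows make up. The controller multiplies each number of a shift by 0.4 m and each number of a turn by 0.5 rad. A row lasts 1/12 s, in which the tool goes at most 41.7 mm and 7.16 degrees, less where a joint would pass 70% of its speed; a pose out of reach is approached as far as the arm can. A call with a number of a shift or a turn outside -1 to 1 is refused whole. A call with a gripper value outside its range is refused whole. "jaw" is the opening, from 0 (shut) to 1 (fully open), set as the call begins (left out, the last holds). The fingers move at their own pace and stop on an object; "newtons" is the grip in N (left out, the last holds). Time passes only in rows, so rows that repeat a pose let the fingers close, or fill a call up. It gives the time, the measured TCP pose, the force, the opening and the grip force at its end, in the units of the state.
- env.sense(): the state, without advancing time (a new reading comes with each control period).
- env.get_image(name): name is "scene" or "side" or "wrist"; returns a dict with "color" (480x640x3 uint8, red, green, blue), "vfov" (degrees; the focal length in pixels is half the picture's height over the tangent of half this angle, whatever the lens; pixels are square), "cx", "cy" (the principal point, pixels), "eye" and "attitude" of the camera in the world; the wrist camera has in their place "mount" (4x4, takes a point from camera to tool coordinates, whose origin is the TCP and whose axes are the flange's). Camera axes: x right, y up, looking along -z (the intrinsics and any distortion apply to the point x, -y, -z); pixel columns grow to the right and rows downward; lengths in m; the calibration is good to about 2 mm. A picture is of the moment at which its call begins: read the wrist's pose just before it. There is no depth.
- env.close_job(): hands the job in; it is judged then, once.
Trained networks look in a picture, given as the dict that the camera call returned (one of the last four; its "shot" number tells which), for a name from the list of things; names that differ only in an ending like _2 or _b are one class to them, and where a whole thing is asked for, a point or a joint stands for the part that bears it (a point fixed in the world has none). Each returns a list of dicts, best first, with "p" (0 to 1); they miss things now and then, are a little off and sometimes report something else, mostly with a low value. They report only what shows in the picture. A call takes as long as a camera call. They do not tell look-alikes from the thing itself.
- env.spot_in(query, picture): "xyz" ([x, y, z] in m, in world coordinates, good to about 4 mm: the middle of the surface that is visible of it).
- env.masks_of(query, picture): "region" (480x640 bool, what is visible of it).
- env.landmark_of(query, picture): "xyz" ([x, y, z] in m, in world coordinates, good to about 4 mm: a listed point, or the origin of a listed thing).
The state is a dict: "clock": time; "q": joint angles; "joint_vel": joint speeds; "tau": joint torques, N m; "tool_pos": TCP position; "tcp_rot": TCP orientation; "wrist_force": force on the tool from outside, world axes, zero at the start; "torque": the same for the moment, N m; "finger_gap": opening from 0.0 (shut) to 1.0 (fully open); "grasp_force": force on a finger pad.
Only numpy, scipy, OpenCV 4.12 (cv2) and the standard library are available. Lean on these libraries where they do the work, as an engineer would, in place of code of your own. Each camera call takes 0.05 s, during which the arm holds its last target. There are 200 camera calls.

## Working session

There is one attempt and no reset: what is moved stays moved. The work goes in short steps, Python scripts to look and compute and a tool call to move; the robot and the scene stay as the last step left them, time stands still between calls to the robot, and variables do not carry over. Pictures are saved under pics/ and viewed, at most 10 in all, crops included, and the job is handed in when it is done.

Besides the shell and the picture viewer there is one more tool, called after "Emit:" as name([rows], argument=value, ...), one row to a line, values as JSON. play_rows: Moves the arm, as the interface text tells. Its arguments: {"type":"object","properties":{"increments":{"type":"array","items":{"type":"object","properties":{"tx":{"type":"number"},"ty":{"type":"number"},"tz":{"type":"number"},"twist":{"type":"number"}}}},"jaw":{"type":"number"},"newtons":{"type":"number"}},"required":["increments"]}

```bash
mkdir -p pics
cat > h.py <<'E'
from workcell import env
import numpy as np, cv2
def save(im,n): cv2.imwrite('pics/'+n,im['color'][:,:,::-1])
def lm(im,names):
    for n in names:
        r=env.landmark_of(n,im)
        print(n,[(np.round(d['xyz'],3).tolist(),round(d['p'],2)) for d in r[:3]])
E
python3 - <<'E'
from h import *
s=env.sense(); print(s['clock'],s['tool_pos'],s['tcp_rot'])
a=env.get_image('scene'); b=env.get_image('side')
save(a,'a.png'); save(b,'b.png')
for im in(a,b):
    print(im['eye'])
    lm(im,['feeder','lip','chute_left','chute_right','pad_left','pad_right','paddle','trough_mid','tray_left','tray_right','spice_jar','mug','walnut1'])
print(env.sense()['clock'])
E
```

```text
0.0 [6.74415842e-01 7.86612578e-07 2.32504594e-01] [ 7.07106302e-01  7.07106582e-01 -7.19241035e-04 -6.64633323e-04]
[ 1.20340922 -0.15795269  1.08373624]
feeder [([0.507, -0.039, 0.002], 0.64)]
lip [([0.528, -0.044, 0.195], 0.83), ([0.43, -0.157, 0.136], 0.6)]
chute_left [([0.55, 0.178, 0.079], 0.93)]
chute_right [([0.465, -0.25, 0.08], 0.59), ([0.311, -0.254, -0.001], 0.58)]
pad_left []
pad_right [([0.432, -0.157, 0.133], 0.79), ([0.436, 0.278, -0.0], 0.17)]
paddle []
trough_mid [([0.507, -0.052, 0.144], 0.86), ([0.593, -0.343, 0.0], 0.74), ([0.552, 0.18, 0.077], 0.37)]
tray_left [([0.561, 0.242, -0.001], 0.9), ([0.207, 0.283, -0.001], 0.68)]
tray_right [([0.452, -0.317, 0.005], 0.74)]
spice_jar [([0.437, 0.28, -0.004], 0.75)]
mug [([0.31, -0.253, 0.002], 0.66), ([0.56, 0.239, -0.001], 0.65)]
walnut1 [([0.651, -0.072, 0.232], 0.69), ([0.589, -0.058, 0.224], 0.54), ([0.62, -0.058, 0.228], 0.42)]
[0.14355202 0.63604939 0.73119595]
feeder [([0.514, -0.037, 0.0], 0.84)]
lip [([0.529, -0.043, 0.198], 0.79)]
chute_left [([0.551, 0.177, 0.073], 0.73)]
chute_right [([0.463, -0.254, 0.081], 0.7), ([0.618, -0.06, 0.236], 0.54), ([0.378, 0.009, 0.001], 0.53)]
pad_left [([0.475, 0.059, 0.204], 0.86)]
pad_right [([0.433, -0.157, 0.141], 0.77)]
paddle [([0.598, 0.063, 0.289], 0.79)]
trough_mid [([0.504, -0.054, 0.144], 0.64)]
tray_left [([0.565, 0.243, 0.002], 0.91), ([0.206, 0.283, -0.001], 0.67)]
tray_right [([0.531, -0.041, 0.196], 0.71), ([0.465, -0.253, 0.08], 0.66), ([0.455, -0.316, -0.001], 0.62)]
spice_jar []
mug [([0.308, -0.25, -0.0], 0.86), ([0.716, 0.097, 0.0], 0.43)]
walnut1 [([0.616, -0.062, 0.231], 0.55), ([0.655, -0.063, 0.236], 0.4), ([0.588, -0.053, 0.224], 0.35)]
1.4
```

View pics/a.png

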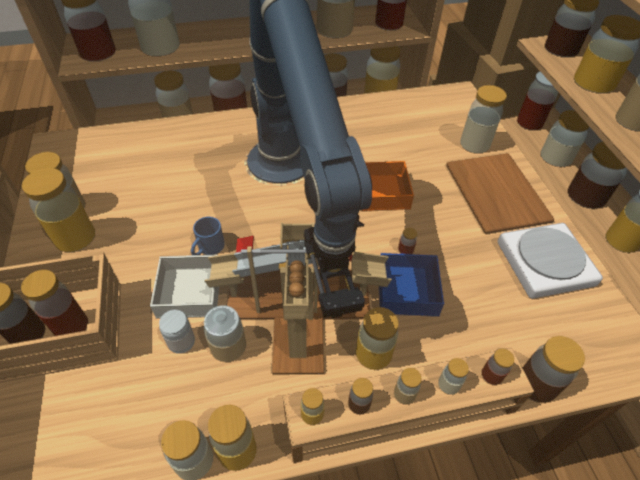

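View pics/b.png

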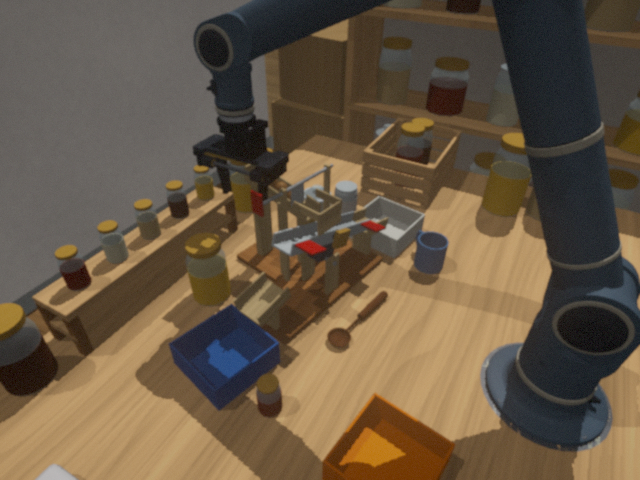

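The left end is up: the pad shows at about (310,247) in the side view and the paddle at (258,203), and both agree with the landmarks. The feeder yaw is about -0.2. I'll close the fingers, rise, and move over the left pad.

Emit:
play_rows([
  {"tz": -0.1},
  {"tz": -0.2},
  {"tz": -0.3},
  {"tz": -0.32},
  {"tz": -0.32,"tx": 0.03,"ty": -0.1,"twist": 0.2},
  {"tz": -0.32,"tx": 0.07,"ty": -0.2,"twist": 0.4},
  {"tz": -0.32,"tx": 0.1,"ty": -0.3,"twist": 0.4},
  {"tz": -0.32,"tx": 0.13,"ty": -0.4,"twist": 0.4},
  {"tz": -0.32,"tx": 0.168,"ty": -0.5,"twist": 0.4},
  {"tz": -0.32,"tx": 0.168,"ty": -0.515,"twist": 0.4},
], jaw=0, newtons=10)

```text
schema error: expected keys tx, ty, tz, twist
```

Run:
```python
from h import *
s=env.sense(); print(s['clock'],s['tool_pos'],s['tcp_rot'],s['wrist_force'],s['finger_gap'])
b=env.get_image('side');c=env.get_image('scene')
lm(b,['pad_left','paddle']);lm(c,['pad_left','paddle','lip'])
save(b,'c.png')
```

```text
1.4 [6.75021147e-01 4.66907560e-05 2.33582056e-01] [7.07100202e-01 7.07113359e-01 3.08536250e-05 2.26519023e-05] [0.4078993  0.90992897 0.55477762] 0.9989647879537887
pad_left [([0.474, 0.059, 0.204], 0.64)]
paddle [([0.598, 0.062, 0.289], 0.95)]
pad_left []
paddle []
lip [([0.529, -0.044, 0.195], 0.92)]
```

View pics/c.png

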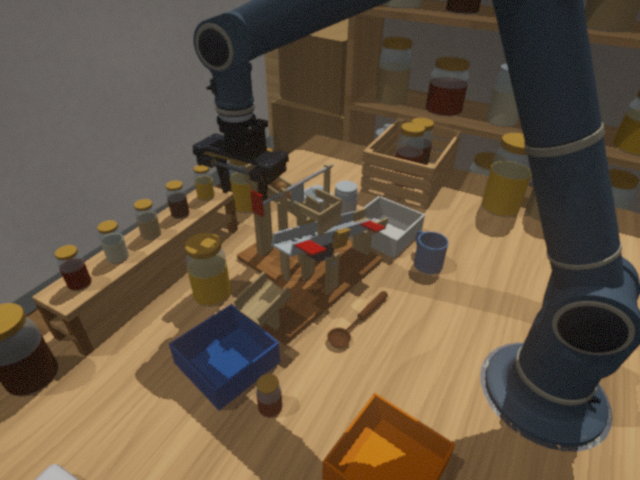

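The call was refused and nothing moved; the picture is the same as before. Every row needs all four keys.

Emit:
play_rows([
  {"tx": 0,"ty": 0,"tz": -0.1,"twist": 0},
  {"tx": 0,"ty": 0,"tz": -0.2,"twist": 0},
  {"tx": 0,"ty": 0,"tz": -0.3,"twist": 0},
  {"tx": 0,"ty": 0,"tz": -0.32,"twist": 0},
  {"tx": 0.03,"ty": -0.1,"tz": -0.32,"twist": 0.2},
  {"tx": 0.07,"ty": -0.2,"tz": -0.32,"twist": 0.4},
  {"tx": 0.1,"ty": -0.3,"tz": -0.32,"twist": 0.4},
  {"tx": 0.13,"ty": -0.4,"tz": -0.32,"twist": 0.4},
  {"tx": 0.168,"ty": -0.5,"tz": -0.32,"twist": 0.4},
  {"tx": 0.168,"ty": -0.515,"tz": -0.32,"twist": 0.4},
], jaw=0, newtons=10)

```text
clock: 2.58
tool_pos: [0.4636, 0.0703, 0.362]
tcp_rot: [0.772, 0.635, -0.0, -0.001]
wrist_force: [-0.1, 0.4, -0.7]
finger_gap: 0.325
grasp_force: 0.0
```

Run:
```python
from h import *
s=env.sense(); print(s['clock'],s['tool_pos'],s['tcp_rot'],s['wrist_force'],s['finger_gap'])
b=env.get_image('side')
save(b,'d.png')
```

```text
2.5833 [0.46357579 0.0702868  0.36198545] [ 7.72284361e-01  6.35276382e-01 -1.74852985e-04 -8.68038042e-04] [-0.10456509  0.43890772 -0.74048194] 0.3250268662754392
```

View pics/d.png

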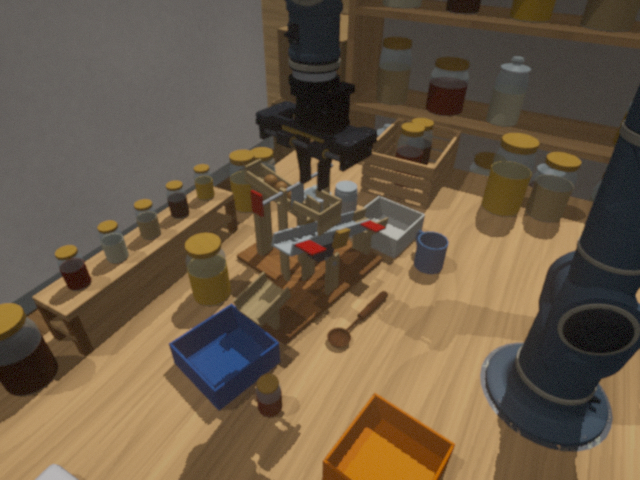

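Emit:
play_rows([
  {"tx": 0,"ty": 0,"tz": 0.1,"twist": 0},
  {"tx": 0,"ty": 0,"tz": 0.2,"twist": 0},
  {"tx": 0,"ty": 0,"tz": 0.3,"twist": 0},
  {"tx": 0,"ty": 0,"tz": 0.35,"twist": 0},
  {"tx": 0.01,"ty": 0,"tz": 0.38,"twist": 0},
  {"tx": 0.03,"ty": 0,"tz": 0.42,"twist": 0},
  {"tx": 0.05,"ty": 0,"tz": 0.46,"twist": 0},
  {"tx": 0.07,"ty": 0,"tz": 0.5,"twist": 0},
  {"tx": 0.07,"ty": 0,"tz": 0.52,"twist": 0},
  {"tx": 0.07,"ty": 0,"tz": 0.52,"twist": 0},
], jaw=0)

```text
clock: 3.47
tool_pos: [0.4753, 0.0956, 0.1534]
tcp_rot: [0.774, 0.633, 0.0, -0.001]
wrist_force: [0.4, 1.4, 0.6]
finger_gap: 0.004
grasp_force: 0.6
```

Run:
```python
from h import *
s=env.sense(); print(s['clock'],s['tool_pos'],s['tcp_rot'],s['wrist_force'],s['finger_gap'])
b=env.get_image('side')
save(b,'e.png'); lm(b,['pad_left','pad_right','paddle'])
```

```text
3.4667 [0.47534677 0.09563931 0.15340149] [ 7.74005692e-01  6.33178284e-01  5.88958943e-06 -6.70842595e-04] [0.35100333 1.42667078 0.61626694] 0.0036230762941451564
pad_left [([0.482, 0.102, 0.137], 0.63), ([0.615, -0.059, 0.237], 0.26)]
pad_right []
paddle [([0.597, 0.065, 0.29], 0.65)]
```

View pics/e.png

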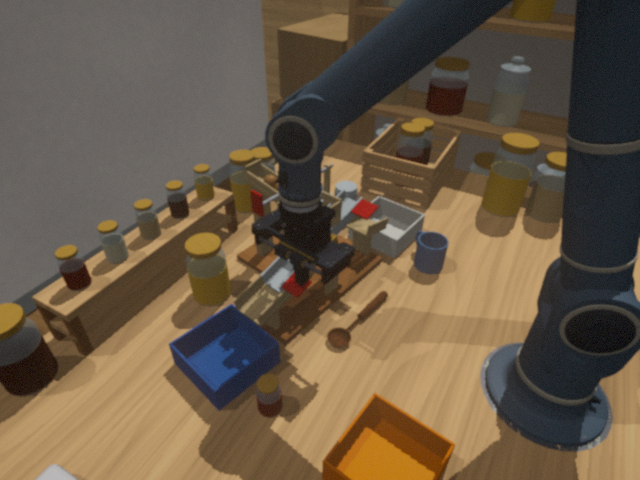

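The seesaw has rocked over: the left pad is down (295,285) and the right pad is up (365,208). Next I'll rise and go to the outer side of the paddle.

Emit:
play_rows([
  {"tx": 0,"ty": 0,"tz": -0.1,"twist": 0},
  {"tx": 0,"ty": 0,"tz": -0.2,"twist": 0},
  {"tx": 0,"ty": 0,"tz": -0.3,"twist": 0},
  {"tx": 0,"ty": 0,"tz": -0.4,"twist": 0},
  {"tx": 0.03,"ty": 0,"tz": -0.5,"twist": 0},
  {"tx": 0.07,"ty": 0.1,"tz": -0.5,"twist": 0},
  {"tx": 0.07,"ty": 0.2,"tz": -0.5,"twist": 0},
  {"tx": 0.07,"ty": 0.3,"tz": -0.5,"twist": 0},
  {"tx": 0.07,"ty": 0.317,"tz": -0.45,"twist": 0},
  {"tx": 0.07,"ty": 0.317,"tz": -0.4,"twist": 0},
])

```text
clock: 4.5
tool_pos: [0.6078, 0.0945, 0.313]
tcp_rot: [0.775, 0.631, 0.001, 0.001]
wrist_force: [0.2, 0.0, 0.5]
finger_gap: 0.009
grasp_force: 0.0
```

Run:
```python
from h import *
b=env.get_image('side')
s=env.sense(); print(s['clock'],s['tool_pos'],s['tcp_rot'],s['wrist_force'],s['finger_gap'])
save(b,'f.png'); lm(b,['pad_left','pad_right','paddle'])
```

```text
4.55 [0.60385447 0.0946838  0.30775909] [ 0.77496612  0.63199062 -0.00368895 -0.00132784] [-1.59741911 -0.42207924 -3.29612206] 0.006206610010502868
pad_left [([0.485, 0.1, 0.142], 0.62), ([0.531, -0.042, 0.194], 0.22)]
pad_right [([0.44, -0.114, 0.208], 0.87), ([0.549, 0.175, 0.075], 0.71), ([0.561, 0.24, 0.002], 0.25)]
paddle [([0.599, 0.062, 0.29], 0.97), ([0.486, 0.104, 0.136], 0.5)]
```

View pics/f.png

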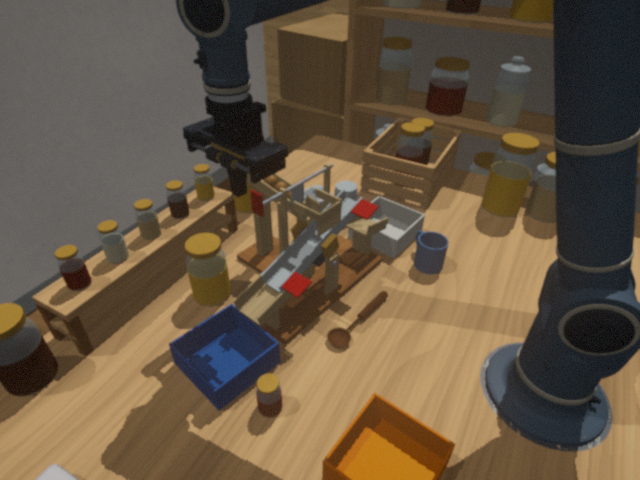

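The rocker holds. Now I'll descend beside the paddle and push.

Emit:
play_rows([
  {"tx": 0,"ty": 0,"tz": 0.06,"twist": 0},
  {"tx": 0,"ty": 0,"tz": 0.12,"twist": 0},
  {"tx": 0,"ty": 0,"tz": 0.12,"twist": 0},
  {"tx": -0.03,"ty": 0,"tz": 0.12,"twist": 0},
  {"tx": -0.06,"ty": 0,"tz": 0.12,"twist": 0},
  {"tx": -0.09,"ty": 0,"tz": 0.12,"twist": 0},
  {"tx": -0.12,"ty": 0,"tz": 0.12,"twist": 0},
  {"tx": -0.15,"ty": 0,"tz": 0.12,"twist": 0},
  {"tx": -0.18,"ty": 0,"tz": 0.12,"twist": 0},
  {"tx": -0.18,"ty": 0,"tz": 0.12,"twist": 0},
])

```text
clock: 5.53
tool_pos: [0.5899, 0.022, 0.2663]
tcp_rot: [0.776, 0.631, -0.0, 0.001]
wrist_force: [-0.8, -0.5, 0.2]
finger_gap: 0.007
grasp_force: 0.0
```

Run:
```python
from h import *
b=env.get_image('side')
s=env.sense(); print(s['clock'],s['tool_pos'],s['tcp_rot'],s['wrist_force'],s['finger_gap'])
save(b,'g.png'); lm(b,['pad_left','pad_right','paddle','walnut1'])
```

```text
5.5833 [0.58987765 0.02347051 0.26586572] [ 7.75321247e-01  6.31566609e-01 -3.91842682e-04  6.53997024e-04] [-0.09365408  0.49223554  0.17198397] 0.005978974733226219
pad_left [([0.483, 0.101, 0.137], 0.77)]
pad_right [([0.442, -0.115, 0.207], 0.68)]
paddle [([0.586, 0.012, 0.288], 0.94)]
walnut1 [([0.309, -0.246, -0.003], 0.63), ([0.579, -0.05, 0.224], 0.61), ([0.553, -0.048, 0.22], 0.49)]
```

View pics/g.png

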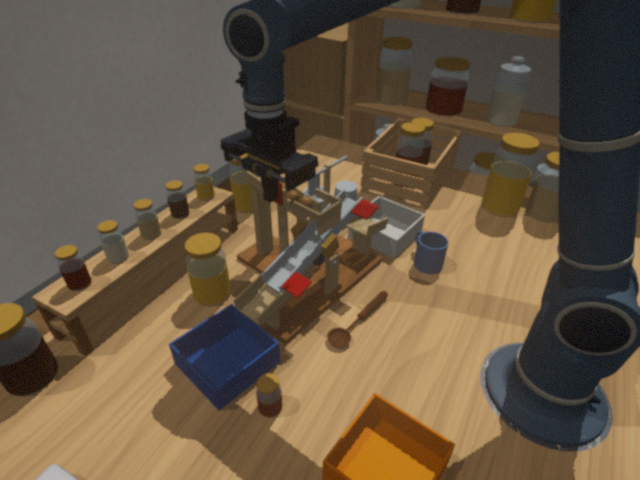

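The gate has moved about 52 mm and the walnuts are rolling. I'll give a small extra push, then back off and wait.

Emit:
play_rows([
  {"tx": -0.005,"ty": 0,"tz": 0,"twist": 0},
  {"tx": -0.01,"ty": 0,"tz": 0,"twist": 0},
  {"tx": -0.01,"ty": 0,"tz": 0,"twist": 0},
  {"tx": -0.01,"ty": 0,"tz": 0,"twist": 0},
  {"tx": 0.03,"ty": 0,"tz": 0,"twist": 0},
  {"tx": 0.08,"ty": 0,"tz": 0,"twist": 0},
  {"tx": 0.1,"ty": 0,"tz": -0.1,"twist": 0},
  {"tx": 0.1,"ty": 0,"tz": -0.2,"twist": 0},
  {"tx": 0.1,"ty": 0,"tz": -0.25,"twist": 0},
  {"tx": 0.1,"ty": 0,"tz": -0.25,"twist": 0},
])

```text
clock: 6.62
tool_pos: [0.6004, 0.0664, 0.3717]
tcp_rot: [0.774, 0.633, 0.005, 0.003]
wrist_force: [0.8, -0.2, -0.7]
finger_gap: 0.001
grasp_force: 0.0
```

Emit:
play_rows([
  {"tx": 0,"ty": 0,"tz": 0,"twist": 0},
  {"tx": 0,"ty": 0,"tz": 0,"twist": 0},
  {"tx": 0,"ty": 0,"tz": 0,"twist": 0},
  {"tx": 0,"ty": 0,"tz": 0,"twist": 0},
  {"tx": 0,"ty": 0,"tz": 0,"twist": 0},
  {"tx": 0,"ty": 0,"tz": 0,"twist": 0},
  {"tx": 0,"ty": 0,"tz": 0,"twist": 0},
  {"tx": 0,"ty": 0,"tz": 0,"twist": 0},
  {"tx": 0,"ty": 0,"tz": 0,"twist": 0},
  {"tx": 0,"ty": 0,"tz": 0,"twist": 0},
])

```text
clock: 7.45
tool_pos: [0.598, 0.0656, 0.3656]
tcp_rot: [0.774, 0.633, 0.0, 0.0]
wrist_force: [-0.1, 0.5, -0.1]
finger_gap: 0.004
grasp_force: 0.0
```

Emit:
play_rows([
  {"tx": 0,"ty": 0,"tz": 0,"twist": 0},
  {"tx": 0,"ty": 0,"tz": 0,"twist": 0},
  {"tx": 0,"ty": 0,"tz": 0,"twist": 0},
  {"tx": 0,"ty": 0,"tz": 0,"twist": 0},
  {"tx": 0,"ty": 0,"tz": 0,"twist": 0},
  {"tx": 0,"ty": 0,"tz": 0,"twist": 0},
  {"tx": 0,"ty": 0,"tz": 0,"twist": 0},
  {"tx": 0,"ty": 0,"tz": 0,"twist": 0},
  {"tx": 0,"ty": 0,"tz": 0,"twist": 0},
  {"tx": 0,"ty": 0,"tz": 0,"twist": 0},
])

```text
clock: 8.28
tool_pos: [0.598, 0.0656, 0.3656]
tcp_rot: [0.774, 0.633, 0.0, -0.0]
wrist_force: [0.0, -0.6, 0.0]
finger_gap: 0.005
grasp_force: 0.0
```

Run:
```python
from h import *
b=env.get_image('side')
s=env.sense(); print(s['clock'],s['tool_pos'],s['wrist_force'])
save(b,'i.png'); lm(b,['pad_left','pad_right','paddle','walnut1','tray_left'])
```

```text
8.3333 [0.59804622 0.0655703  0.3655656 ] [ 0.94970883 -0.14108432  0.73422159]
pad_left [([0.482, 0.104, 0.137], 0.91)]
pad_right [([0.442, -0.114, 0.208], 0.63), ([0.531, -0.042, 0.196], 0.52), ([0.464, -0.256, 0.079], 0.51)]
paddle [([0.587, 0.01, 0.287], 0.94)]
walnut1 [([0.565, 0.264, 0.025], 0.71), ([0.53, -0.044, 0.198], 0.57), ([0.516, 0.271, 0.022], 0.43)]
tray_left [([0.563, 0.241, 0.003], 0.75), ([0.206, 0.28, -0.0], 0.58), ([0.463, -0.253, 0.077], 0.41)]
```

View pics/i.png

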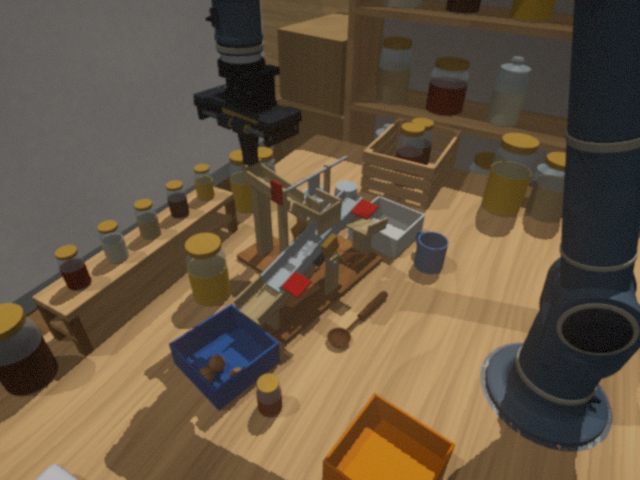

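Walnuts are in the blue tray, around (212,365). I'll wait a little, then count them in a crop.

Emit:
play_rows([
  {"tx": 0,"ty": 0,"tz": 0,"twist": 0},
  {"tx": 0,"ty": 0,"tz": 0,"twist": 0},
  {"tx": 0,"ty": 0,"tz": 0,"twist": 0},
  {"tx": 0,"ty": 0,"tz": 0,"twist": 0},
  {"tx": 0,"ty": 0,"tz": 0,"twist": 0},
  {"tx": 0,"ty": 0,"tz": 0,"twist": 0},
  {"tx": 0,"ty": 0,"tz": 0,"twist": 0},
  {"tx": 0,"ty": 0,"tz": 0,"twist": 0},
  {"tx": 0,"ty": 0,"tz": 0,"twist": 0},
  {"tx": 0,"ty": 0,"tz": 0,"twist": 0},
])

```text
clock: 9.42
tool_pos: [0.598, 0.0656, 0.3656]
tcp_rot: [0.774, 0.633, 0.0, 0.0]
wrist_force: [-0.4, -0.4, 0.4]
finger_gap: 0.004
grasp_force: 0.0
```

Emit:
play_rows([
  {"tx": 0,"ty": 0,"tz": 0,"twist": 0},
  {"tx": 0,"ty": 0,"tz": 0,"twist": 0},
  {"tx": 0,"ty": 0,"tz": 0,"twist": 0},
  {"tx": 0,"ty": 0,"tz": 0,"twist": 0},
  {"tx": 0,"ty": 0,"tz": 0,"twist": 0},
  {"tx": 0,"ty": 0,"tz": 0,"twist": 0},
  {"tx": 0,"ty": 0,"tz": 0,"twist": 0},
  {"tx": 0,"ty": 0,"tz": 0,"twist": 0},
  {"tx": 0,"ty": 0,"tz": 0,"twist": 0},
  {"tx": 0,"ty": 0,"tz": 0,"twist": 0},
])

```text
clock: 10.25
tool_pos: [0.598, 0.0656, 0.3656]
tcp_rot: [0.774, 0.633, 0.0, 0.0]
wrist_force: [0.3, 0.2, -0.0]
finger_gap: 0.007
grasp_force: 0.0
```

Run:
```python
from h import *
b=env.get_image('side'); a=env.get_image('scene'); b2=env.get_image('side')
old=cv2.imread('pics/i.png')[300:410,160:290]
cb=b2['color'][300:410,160:290,::-1]
print(np.abs(old.astype(int)-cb).max(2).__gt__(40).sum())
f=lambda c:cv2.resize(c,(390,330),interpolation=cv2.INTER_CUBIC)
cv2.imwrite('pics/j.png',np.hstack([f(cb),f(a['color'][225:335,350:480,::-1])]))
for im in (a,b2): print([(np.round(d['xyz'],3).tolist(),round(d['p'],2)) for d in env.spot_in('walnut1',im)])
```

```text
0
[([0.575, 0.287, 0.029], 0.63), ([0.522, 0.26, 0.03], 0.51), ([0.574, 0.26, 0.031], 0.5)]
[([0.56, 0.298, 0.035], 0.67), ([0.556, 0.268, 0.037], 0.53), ([0.521, -0.022, 0.109], 0.21)]
```

View pics/j.png

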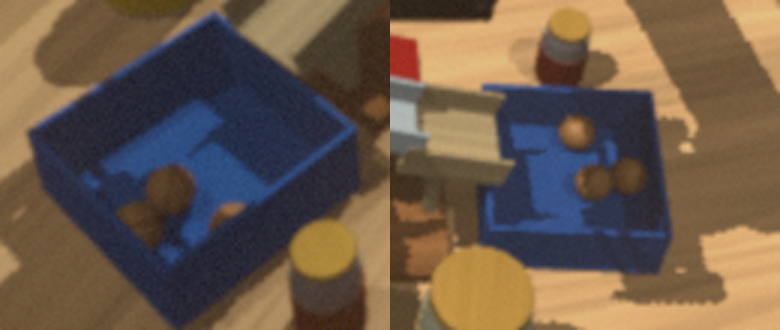

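All three walnuts are at rest in the blue tray: in the right crop they show at (576,132), (593,182) and (630,175).

```bash
python3 -c "
from workcell import env
print(env.close_job())"
```

```text
the job is handed in; nothing more can be done
None
```

I rocked the seesaw over and opened the gate, and all three walnuts came to rest in the blue left tray; the job was handed in at about 10 s with the arm clear, and no verdict came back.

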